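# Hold the dark shutter of the vial drawer half open

## Robot

A 7-joint arm with a two-finger parallel gripper is mounted at the origin on the work surface. World frame = base frame: x ahead of the robot, y to its left, z up, the work surface at z = 0. Lengths are in m, angles in rad, forces in N, time in s.
With the tool pointing down it reaches from about 0.35 to 0.9 m from the base axis. Payload 8.1 kg.
Tool frame: the origin (TCP) lies where the fingers leave the gripper's body, on its centre line; the fingertips stand 73 mm ahead of it and the grasp point (between the pads) lies 54 mm ahead of it; z points along the fingers, x is the direction in which the jaws open and shut, and the axes are right-handed (so a half turn about z gives the same grasp; the last joint's range is limited). The gripper opens to 85 mm and grips with 20 to 120 N. Pads are 22 mm wide; open, the fingers measure 114 mm over their backs; the gripper's body (76 mm by 85 mm) begins 54 mm behind the grasp point. The pads swing forward as they close: fully open they stand 13 mm farther back than shut.
Start: joints at [1.191, 0.434, 0.025, 1.573, -0.012, 1.134, -0.075], TCP at [0.171, -0.601, 0.304] pointing down, gripper open.
Joint ranges: [-2.62, 2.62], [-0.44, 2.09], [-1.27, 1.32], [0.08, 2.57], [-1.32, 4.46], [0.12, 2], [-2.74, 2.74]. Speed limits (rad/s): [2.22, 2.22, 3.01, 3.01, 3.14, 3.14, 3.14].

## Interface

Orientations are given as a 3x3 rotation matrix whose columns are the frame's x, y, z axes.
In Python, from plant import status, optics, hand_in, find_in, outline_of, tip_of gives the robot as it stands.
- The arm moves only by the tool step_arm, never from a script. Its argument "series" is a list of rows, each a list of 3 entries, a list of its own where there are three numbers: the finger opening in m, from 0 to 0.0854, then the shift along the tool's x, y, z in m, then the turn about the tool's z in degrees. In form: [[gripper, [x, y, z], spin], ...]. A call has 1 to 10 rows; each row shifts and turns the commanded pose from where the row before left it, along the tool's axes as they then stand; what a row does not reach is not made up. A row lasts 1/10 s, in which the tool goes at most 50 mm and 8.59 degrees, less where a joint would pass 70% of its speed; a pose out of reach is approached as far as the arm can. A call with a gripper value outside its range is refused whole. The fingers move at their own pace and stop on an object; the grip force is fixed at half the most. Time passes only in rows, so rows that do not move let the fingers close. It gives the time, the measured TCP pose, the force and the opening at its end, in the units of the state.
- status.get_state(): the state, without advancing time (a new reading comes with each control period).
- optics.read_camera(name): name is "scene" or "top"; returns (picture, depth): 480x640x3 uint8, red, green, blue; 480x640 float32, m along the optical axis (not along the pixel's ray), 0 where there is no reading.
- optics.camera_info(name): a dict with "fx", "fy", "cx", "cy" (pixels), "k1" (the pictures are not rectified: a ray, as slopes to the right and down, at radius r is drawn at 1 + k1 r^2 times it, then the intrinsics apply), "pose" (4x4, takes a point from camera to world coordinates). Camera axes: x right, y down, z forward; pixel columns grow to the right and rows downward; lengths in m; the calibration is good to about 2 mm. A picture is of the moment at which its call begins. camera_info takes no time and is no camera call.
- hand_in(): hands the job in, once; it reports no verdict.
Trained networks look in the newest picture that a camera, given by its name, has taken for a name from the list of things; names that differ only in an ending like _2 or _b are one class to them, and where a whole thing is asked for, a point or a joint stands for the part that bears it (a point fixed in the world has none). Each returns a list of dicts, best first, with "score" (0 to 1); they miss things now and then, are a little off and sometimes report something else, mostly with a low value. They report only what shows in the picture. A call takes as long as a camera call.
- find_in(thing, camera): "centre" ([column, row] in pixels, amid what is visible of it).
- outline_of(thing, camera): "mask" (480x640 bool, what is visible of it) and "centre" ([column, row] in pixels, amid what is visible of it).
- tip_of(thing, camera): "centre" ([column, row] in pixels: a listed point, or the origin of a listed thing).
The state is a dict: "time": time; "joint_positions": joint angles; "joint_velocities": joint speeds; "effort": joint torques, N m; "eef_pos": TCP position; "tool_rot": TCP orientation; "wrist_force": force on the tool from outside, world axes, zero at the start; "torque": the same for the moment, N m; "opening": finger opening in m.
Only numpy, scipy, OpenCV 4.12 (cv2) and the standard library are available. Lean on these libraries where they do the work, as an engineer would, in place of code of your own. Each camera call takes 0.05 s, during which the arm holds its last target. There are 200 camera calls.

## Task

Pull the blue-fronted vial drawer of the chilled sample module all the way out by its bar handle. Then take the green finger tab of the sprung steel shutter in that drawer and slide it to the right (as the robot sees it), against its spring, to half of its travel, where the shutter's left edge meets the red half-way marks: the outer column of vials is then free for a colleague to lift out, and the light-sensitive second column must never be uncovered on the way. Finish while still holding the shutter there by its tab, since it springs shut when let go, with the drawer still fully out and the bottle, beaker and rack on the bench left where they stand.

Things in the scene. Friction and masses are not known exactly. Their poses are not given: they have to be found in the camera images.
- module: Chilled sample module, fixed to the bench: white low cabinet 360 wide, 360 deep, 130 mm high. Origin at bench height at the foot of its front face, mid-width; its x axis points into the cabinet (away from the robot), y to the left along the front, z up. The drawer's middle lies 45 mm to the left (+y) of the origin; the display is to the right of the drawer.
- drawer (a joint): Travel of the vial drawer in m: 0 closed, 0.150 fully out at its stop, along the module's -x (towards the robot). May start up to 30 mm ajar. It has about 3 N of friction and stays where it is left. Blue front panel 238 wide, 18 mm thick, its top 120 mm above the bench; the side walls are 78 mm high.
- drawer_handle (a point): Middle of the drawer's horizontal steel bar handle, on the bar's axis, 100 mm above the bench. The bar runs along the module's y, is 130 mm long and about 10 mm thick, and its axis stands 35 mm in front of the blue panel (about 30 mm clear for a finger behind it). The point moves with the drawer.
- shutter (a joint): Travel of the sprung steel shutter in m: 0 shut, 0.040 half travel, 0.080 end stop; it grows along the module's -y (to the right as the robot sees it). A spring pushes it shut with 3 N at 0, rising by 1.3 N per 10 mm to about 8 N at half and 13 N at the stop.
- shutter_edge (a point): Middle of the left edge of the shutter, a flat steel plate 136 (x) by 86 mm (y), top face 82 mm above the bench, in two grey guide rails across the drawer just behind the blue panel. Under it stand two columns of 23 mm amber vials, their centres 20 mm (outer column) and 60 mm (second) right of where this edge is when shut. It slides over the drawer's fixed dark grey right-hand cover.
- half_mark (a point): Red mark on the top of the front guide rail (there is a like one on the rear rail), moving with the drawer, 86 mm above the bench: at half travel the shutter's left edge stands level with it across the drawer. White marks 40 mm to either side of it show where that edge is when shut and at the end stop.
- finger_tab: Green upright finger tab fixed on the shutter near its left edge: 44 mm along the module's x, 12 mm thick along its y, 38 mm high; axes parallel to the module's. Origin at its centre, 101 mm above the bench (top 120, foot on the plate 82 mm), 75 mm behind the back of the blue panel. Inside the cabinet until the drawer is out; then there is free room on both sides of it.
- solvent_bottle: Bystander: loose amber bottle with blue cap, 68 mm in diameter, 145 mm high, origin at the centre of its foot; stands to the left of the drawer.
- beaker: Bystander: loose open glass beaker, 68 mm in diameter, 85 mm high, origin at the centre of its foot; stands to the left of the drawer, nearer the robot than the bottle.
- vial_rack: Bystander: loose white empty rack 120 by 80 mm, 30 mm high, origin at the centre of its underside; on the bench to the right of the drawer.

How it is judged:
On the way, in this order (a step that is already met when the one before it is completed fails the run):
1. the drawer is pulled fully out, the shutter still shut (value of joint drawer above 0.138 m and value of joint shutter below 0.01 m), for 0.2 s.
2. the shutter is held at half travel by its tab (value of joint shutter between 0.033 and 0.047 m and value of joint drawer above 0.138 m and contact force between the fingers and finger_tab above 3 N), for 0.5 s.
At the end, for the whole second after the job is handed in: The gripper's fingers still hold the shutter by its green tab (more than 3 N on it), at rest at half of its travel (40 mm, within 7 mm), and the drawer is still fully out (within 12 mm of its stop) (all of step 2 and velocity of joint shutter between -0.01 and 0.01 m/s); the arm keeps its last pose, push and grip.
It fails at once if the second column of vials is uncovered (shutter past 55 mm) (value of joint shutter above 0.055 m).
It fails at once if the solvent bottle is shifted or knocked over (distance of solvent_bottle from where it was at the start of the episode above 0.03 m or angle between solvent_bottle's own z axis and vertical above 0.5 rad).
It fails at once if the beaker is shifted or knocked over (distance of beaker from where it was at the start of the episode above 0.03 m or angle between beaker's own z axis and vertical above 0.5 rad).
It fails at once if the rack is shifted (distance of vial_rack from where it was at the start of the episode above 0.03 m).
It also fails if it takes over 45 s, if anything falls off the work surface, if the arm or the gripper's body presses on something with over 40 N, if the wrist force passes 120 N, or if a joint passes its speed limit or range.

## Working session

There is one attempt and no reset: what is moved stays moved. The work goes in short steps, Python scripts to look and compute and a tool call to move; the robot and the scene stay as the last step left them, time stands still between calls to the robot, and variables do not carry over. Pictures are saved under pics/ and viewed, about 8 in all and at most 12, crops included, and the job is handed in when it is done.

Besides the shell and the picture viewer there is one more tool, called after ">>>" by a JSON object that holds its "method" and its "body", one argument or row to a line. step_arm: Moves the arm, as the interface text tells. Its arguments: {"type":"object","properties":{"series":{"type":"array","items":{"type":"array"}}},"required":["series"]}

```bash
ls; mkdir -p pics; cat > h.py <<'E'
import numpy as np, cv2
from plant import status, optics, hand_in, find_in, outline_of, tip_of
def ray(cam,uv):
    i=optics.camera_info(cam); d=np.array([(uv[0]-i['cx'])/i['fx'],(uv[1]-i['cy'])/i['fy']]); s=d.copy()
    for _ in range(20): s=d/(1+i['k1']*(s@s))
    P=np.array(i['pose']); return P[:3,3],P[:3,:3]@np.array([s[0],s[1],1.])
def at_z(cam,uv,z):
    o,d=ray(cam,uv); return o+d*(z-o[2])/d[2]
def at_d(cam,uv,dep):
    o,d=ray(cam,uv); return o+d*dep
def save(n,im): cv2.imwrite('pics/'+n,im[:,:,::-1])
E
python3 - <<'E'
from h import *
np.set_printoptions(precision=4,suppress=True)
for c in ['scene','top']:
    im,d=optics.read_camera(c); save(c+'0.png',im); print(c,optics.camera_info(c))
    for t,z in [('drawer_handle',.1),('module',0),('half_mark',.086),('shutter_edge',.082),('finger_tab',.101),('solvent_bottle',0),('beaker',0),('vial_rack',0)]:
        r=tip_of(t,c)
        if r: print(t,[(round(q['score'],2),np.round(q['centre'],1),at_z(c,q['centre'],z)) for q in r[:2]])
s=status.get_state(); print(s)
E
```

```text
pics
scene {'fx': 506.4421588299516, 'fy': 506.4421588299516, 'cx': 325.7351676497459, 'cy': 242.0216017208737, 'k1': 0.0030673754590923572, 'pose': array([[-0.4218,  0.7999, -0.4269,  1.1118],
       [ 0.9066,  0.3789, -0.1859,  0.2531],
       [ 0.013 , -0.4655, -0.885 ,  1.1611],
       [ 0.    ,  0.    ,  0.    ,  1.    ]])}
drawer_handle [(0.92, array([360.8, 245.3]), array([0.5724, 0.1087, 0.1   ])), (0.52, array([246.6, 184.5]), array([ 0.537 , -0.2183,  0.1   ]))]
module [(0.58, array([448.1, 317.4]), array([0.6115, 0.3623, 0.    ])), (0.56, array([330. , 272.7]), array([ 0.626 ,  0.0556, -0.    ]))]
half_mark [(0.6, array([362.2, 275.5]), array([0.6365, 0.1408, 0.086 ]))]
solvent_bottle [(0.95, array([448.5, 318.5]), array([0.6138, 0.3641, 0.    ]))]
beaker [(0.67, array([477.4, 281.3]), array([0.49  , 0.3985, 0.    ]))]
vial_rack [(0.77, array([246.1, 184.5]), array([ 0.4834, -0.264 ,  0.    ])), (0.45, array([362.4, 246.1]), array([ 0.5219,  0.0998, -0.    ]))]
top {'fx': 464.2120104780551, 'fy': 464.2120104780551, 'cx': 314.1941508181243, 'cy': 232.70449217207315, 'k1': -
[... 632 characters left out ...]
ray([0.4864, 0.4073, 0.    ]))]
vial_rack [(0.73, array([414.7, 277.2]), array([ 0.488 , -0.2601,  0.    ]))]
{'time': 0.9, 'joint_positions': array([ 1.1914,  0.4345,  0.025 ,  1.5732, -0.0116,  1.134 , -0.0751]), 'joint_velocities': array([ 0.0011, -0.0008,  0.0003,  0.0021,  0.0002, -0.0006, -0.0018]), 'effort': array([ -0.0004, -67.0284,   1.0238, -31.6573,   0.0154,   0.0021,
         0.    ]), 'eef_pos': array([ 0.1708, -0.6012,  0.3039]), 'tool_rot': array([[ 0.2732, -0.962 ,  0.    ],
       [-0.962 , -0.2732, -0.0001],
       [ 0.0001,  0.    , -1.    ]]), 'wrist_force': array([-0.7053, -0.1521,  0.6014]), 'torque': array([ 0.0517, -0.0371, -0.0127]), 'opening': 0.08550224042656875}
```

View pics/top0.png

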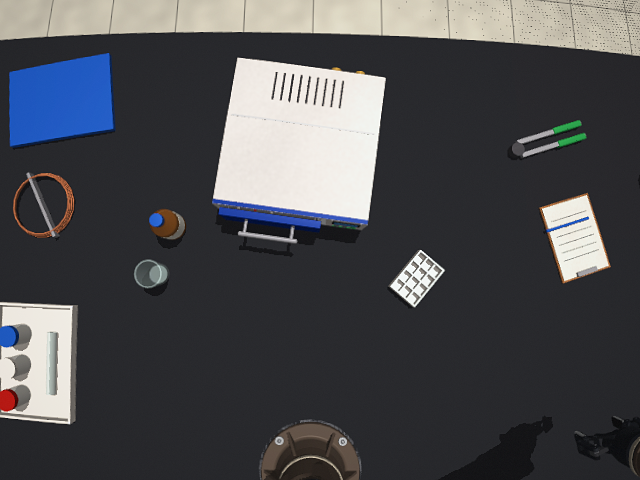

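View pics/scene0.png

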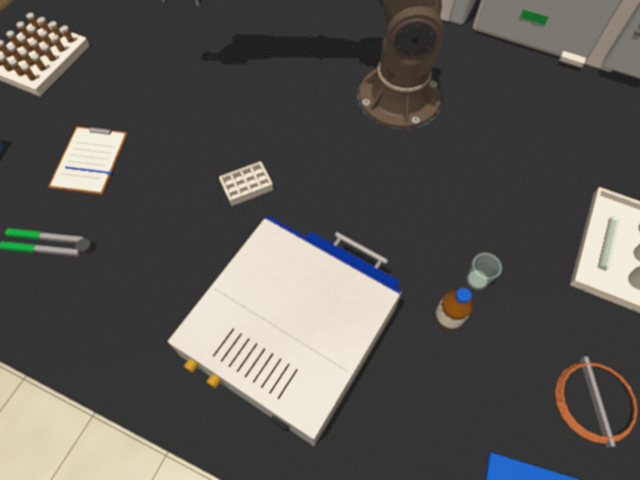

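```bash
python3 - <<'E'
from h import *
np.set_printoptions(precision=4,suppress=True)
for c in ['top','scene']:
    im,d=optics.read_camera(c)
    m=(im.min(2)>190).astype(np.uint8); m=cv2.morphologyEx(m,cv2.MORPH_OPEN,np.ones((9,9)))
    n,l,st,ce=cv2.connectedComponentsWithStats(m)
    o=[k for k in range(1,n) if 150<ce[k][0]<420 and 80<ce[k][1]<420 and st[k][4]>3000]
    for k in o:
        ct=max(cv2.findContours((l==k).astype(np.uint8),0,2)[0],key=cv2.contourArea).reshape(-1,2)
        w=np.array([at_z(c,p,.13)[:2] for p in ct],np.float32)
        r=cv2.minAreaRect(w); print(c,'roof',r,cv2.boxPoints(r))
    for t in ['drawer_handle','drawer']:
        for q in outline_of(t,c)[:2]:
            ys,xs=np.nonzero(q['mask']); print(c,t,q['score'],q['centre'],len(xs),xs.min(),xs.max(),ys.min(),ys.max())
    # bar by depth
    q=tip_of('drawer_handle',c)[0]['centre']; u0,v0=map(int,q)
    P=np.array([at_d(c,(u,v),d[v,u]) for v in range(v0-40,v0+40) for u in range(u0-45,u0+45) if d[v,u]>0])
    b=P[(P[:,2]>.085)&(P[:,2]<.112)]
    near=b[b[:,0]<.605]
    r=cv2.minAreaRect(near[:,:2].astype(np.float32)); print(c,'bar',len(near),r,near.mean(0),near[:,2].max())
E
```

```text
top roof ((0.8119713068008423, 0.03572915494441986), (0.3589852750301361, 0.34689146280288696), 82.99166107177734) [[ 0.6179 -0.1213]
 [ 0.9622 -0.1636]
 [ 1.006   0.1927]
 [ 0.6617  0.235 ]]
top drawer_handle 0.74 [268.2, 216.2] 1740 219 320 206 242
top drawer 0.68 [267.8, 217.3] 1608 219 320 206 241Traceback (most recent call last):
  File "<stdin>", line 17, in <module>
  File "h.py", line 10, in at_d
    o,d=ray(cam,uv); return o+d*dep
        ~~~^^^^^^^^
  File "h.py", line 4, in ray
    i=optics.camera_info(cam); d=np.array([(uv[0]-i['cx'])/i['fx'],(uv[1]-i['cy'])/i['fy']]); s=d.copy()
ValueError: time passes only in moves, steps and waits
```

```bash
sed -i 's/^def ray/from functools import lru_cache\ninfo=lru_cache(optics.camera_info)\ndef ray/; s/i=optics.camera_info(cam)/i=info(cam)/' h.py; python3 - <<'E'
from h import *
np.set_printoptions(precision=4,suppress=True)
y=np.radians(-7); X=np.array([np.cos(y),np.sin(y)]); Y=np.array([-X[1],X[0]])
for p in [(238,236),(296,241),(267,238.5)]: print('top',at_z('top',p,.1))
for p in [(337,237),(384,263),(360.5,250)]: print('scene',at_z('scene',p,.1))
c='top'; im,d=optics.read_camera(c)
P=np.array([at_d(c,(u,v),d[v,u]) for v in range(205,250) for u in range(215,325) if d[v,u]>0])
b=P[(P[:,2]>.088)&(P[:,2]<.112)]; q=b[:,:2]@np.array([X,Y]).T
print(np.histogram(q[:,0],np.arange(.53,.66,.005)))
bar=b[q[:,0]<q[:,0].min()+.013]; print(len(bar),bar.mean(0),np.ptp(bar[:,:2]@Y))
pn=P[(P[:,2]>.113)&(P[:,2]<.125)]; print('panel top',len(pn),(pn[:,:2]@X).min(),(pn[:,:2]@X).max(), bar[:,:2]@X)
E
```

```text
top [0.5773 0.1782 0.1   ]
top [0.5681 0.0424 0.1   ]
top [0.5727 0.1102 0.1   ]
scene [0.5762 0.0487 0.1   ]
scene [0.5919 0.1756 0.1   ]
scene [0.5841 0.113  0.1   ]
(array([  0,   0,   0,   0,  37, 132, 111,  15,  15,  13,  14,  17, 113,
         1,   0,   0,   0,  65,  14,   0,   0,   0,   0,   0,   0]), array([0.53 , 0.535, 0.54 , 0.545, 0.55 , 0.555, 0.56 , 0.565, 0.57 ,
       0.575, 0.58 , 0.585, 0.59 , 0.595, 0.6  , 0.605, 0.61 , 0.615,
       0.62 , 0.625, 0.63 , 0.635, 0.64 , 0.645, 0.65 , 0.655]))
283 [0.5766 0.1092 0.1045] 0.1389628343774822
panel top 823 0.5937455450426583 0.6324500210851599 [0.5629 0.5634 0.5637 0.5639 0.5644 0.5646 0.5649 0.5602 0.5604 0.5607
 0.5609 0.5614 0.5617 0.5621 0.5624 0.5629 0.5633 0.5634 0.5638 0.5644
 0.5577 0.5582 0.5582 0.5587 0.5592 0.5594 0.5598 0.5601 0.5605 0.5611
 0.5612 0.5614 0.5615 0.5622 0.5626 0.5626 0.5631 0.5638 0.5639 0.564
 0.5557 0.556  0.556  0.5565 0.5568 0.5573 0.5575 0.5578 0.5582 0.5587
 0.5588 0.559  0.5594 0.5599 0.56   0.5605 0.5604 0.5611 0.5613 0.5617
 0.5622 0.5625 0.5626 0.5632 0.5633 0.5638 0.5642 0.5541 0.554
[... 822 characters left out ...]
581 0.5583 0.5587 0.5592 0.5594 0.5597
 0.5601 0.56   0.5606 0.561  0.5614 0.5617 0.562  0.5623 0.5627 0.5631
 0.5635 0.5637 0.5641 0.5645 0.5538 0.5543 0.5544 0.5545 0.5548 0.5554
 0.5557 0.5555 0.5561 0.5564 0.5568 0.557  0.5573 0.558  0.558  0.5582
 0.5586 0.559  0.5595 0.56   0.5602 0.5606 0.5605 0.5609 0.5612 0.5616
 0.5618 0.5624 0.5629 0.5634 0.5536 0.554  0.5545 0.5546 0.5548 0.5552
 0.5553 0.556  0.5562 0.5564 0.5566 0.5571 0.5574 0.5577 0.5581 0.5583
 0.5586 0.5588 0.5593 0.5596 0.5598 0.5602 0.5607 0.5611 0.5537 0.5542
 0.5543 0.5546 0.5549 0.5551 0.5556 0.5558 0.556  0.5564 0.5568 0.5572
 0.5574 0.5576 0.5579 0.5584 0.5588 0.5539 0.5542 0.5544 0.5549 0.5552
 0.5555 0.5556 0.5559]
```

>>> {"method": "step_arm", "body": {
  "series": [
    [0.085, [-0.0318, -0.0324, 0], 0],
    [0.085, [-0.0318, -0.0324, 0], 0],
    [0.085, [-0.0318, -0.0324, 0], 0],
    [0.085, [-0.0318, -0.0324, 0], 0],
    [0.085, [-0.0318, -0.0324, 0], 0],
    [0.085, [-0.0318, -0.0324, 0], 0],
    [0.085, [-0.0318, -0.0324, 0], 0],
    [0.085, [-0.0318, -0.0324, 0], 0],
    [0.085, [-0.0318, -0.0324, 0], 0],
    [0.085, [-0.0318, -0.0324, 0], 0]
  ]
}}

```text
time: 2.15
eef_pos: [0.3962, -0.2051, 0.3043]
tool_rot: [[0.273, -0.962, 0.001], [-0.962, -0.273, -0.001], [0.001, -0.001, -1.0]]
wrist_force: [0.1, -0.1, 0.1]
opening: 0.0849
```

>>> {"method": "step_arm", "body": {
  "series": [
    [0.03, [-0.0318, -0.0324, 0], 0],
    [0.03, [-0.0318, -0.0324, 0], 0],
    [0.03, [-0.0318, -0.0324, 0], 0],
    [0.03, [-0.0318, -0.0324, 0], 0],
    [0.03, [-0.0318, -0.0324, 0], 0],
    [0.03, [-0.0318, -0.0324, 0], 0],
    [0.03, [-0.0318, -0.0324, 0], 0],
    [0.03, [-0.0318, -0.0324, 0], 0],
    [0.03, [0, 0, 0], 0]
  ]
}}

```text
time: 3.05
eef_pos: [0.5767, 0.1157, 0.3038]
tool_rot: [[0.28, -0.96, 0.001], [-0.96, -0.28, 0.004], [-0.004, -0.002, -1.0]]
wrist_force: [-0.6, 0.4, 0.7]
opening: 0.03
```

>>> {"method": "step_arm", "body": {
  "series": [
    [0.03, [0, 0, 0], -8.4],
    [0.03, [0, 0, 0], -8.4],
    [0.03, [0, 0, 0], -8.4],
    [0.03, [0, 0, 0], -8.4],
    [0.03, [0, 0, 0], -8.4],
    [0.03, [0, 0, 0], -8.4],
    [0.03, [0, 0, 0], -8.4],
    [0.03, [0, 0, 0], -8.3],
    [0.03, [0, 0, 0], 0]
  ]
}}

```text
time: 3.95
eef_pos: [0.5754, 0.1082, 0.3038]
tool_rot: [[0.993, -0.121, -0.0], [-0.121, -0.993, -0.0], [-0.0, 0.0, -1.0]]
wrist_force: [0.6, -0.3, -0.7]
opening: 0.0302
```

>>> {"method": "step_arm", "body": {
  "series": [
    [0.03, [0.0, 0, 0.035], 0],
    [0.03, [0.0, 0, 0.035], 0],
    [0.03, [0, 0, 0.03], 0],
    [0.03, [0, 0, 0], 0]
  ]
}}

```text
time: 4.35
eef_pos: [0.5734, 0.1074, 0.2002]
tool_rot: [[0.992, -0.127, -0.007], [-0.127, -0.992, -0.002], [-0.006, 0.003, -1.0]]
wrist_force: [0.1, -0.2, 0.0]
opening: 0.03
```

```bash
python3 - <<'E'
from h import *
im,d=optics.read_camera('top'); im2,_=optics.read_camera('scene')
a=cv2.resize(im[180:280,205:325],None,fx=4,fy=4); b=cv2.resize(im2[190:290,300:400],None,fx=4,fy=4)
save('c1.png',np.hstack([a[:400],b]))
print(status.get_state()['eef_pos'])
E
```

```text
[0.57549597 0.10875912 0.20439553]
```

View pics/c1.png

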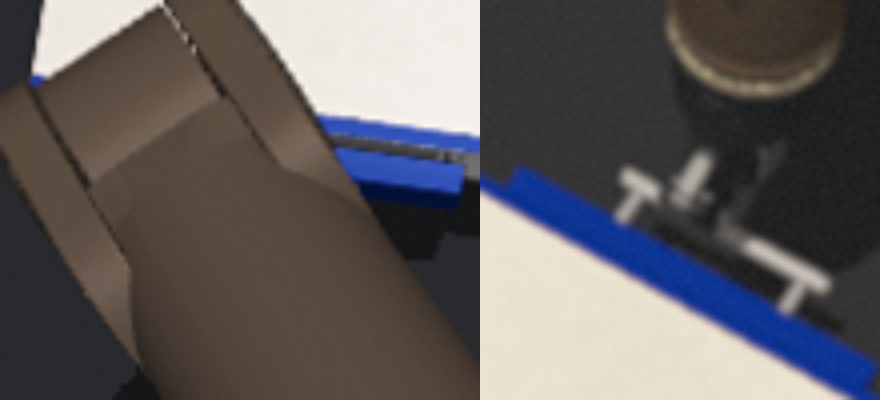

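The scene crop (right) shows the gripper over the bar's middle, fingers either side, panel clear; the top view is hidden by the arm.

>>> {"method": "step_arm", "body": {
  "series": [
    [0.03, [0.001, 0, 0.012], 0],
    [0.03, [0, 0, 0.012], 0],
    [0.03, [0, 0, 0.006], 0],
    [0.03, [0, 0, 0], 0]
  ]
}}

```text
time: 4.85
eef_pos: [0.5759, 0.1083, 0.173]
tool_rot: [[0.992, -0.123, -0.002], [-0.123, -0.992, -0.0], [-0.001, 0.001, -1.0]]
wrist_force: [0.7, 0.1, -0.1]
opening: 0.0299
```

>>> {"method": "step_arm", "body": {
  "series": [
    [0.03, [0, 0, 0.01], 0],
    [0.03, [0, 0, 0.01], 0],
    [0.03, [0, 0, 0], 0]
  ]
}}

```text
time: 5.15
eef_pos: [0.5756, 0.1082, 0.1523]
tool_rot: [[0.992, -0.123, -0.002], [-0.123, -0.992, -0.001], [-0.002, 0.001, -1.0]]
wrist_force: [-0.1, -0.0, 0.5]
opening: 0.0301
```

>>> {"method": "step_arm", "body": {
  "series": [
    [0.0, [0, 0, 0], 0],
    [0.0, [0, 0, 0], 0],
    [0.0, [0, 0, 0], 0],
    [0.0, [0, 0, 0], 0],
    [0.0, [0, 0, 0], 0]
  ]
}}

```text
time: 5.65
eef_pos: [0.5766, 0.1086, 0.154]
tool_rot: [[0.992, -0.123, 0.001], [-0.123, -0.992, 0.0], [0.0, -0.0, -1.0]]
wrist_force: [1.4, -0.4, -2.4]
opening: 0.0087
```

>>> {"method": "step_arm", "body": {
  "series": [
    [0.0, [-0.015, 0, 0], 0],
    [0.0, [-0.015, 0, 0], 0],
    [0.0, [-0.015, 0, 0], 0],
    [0.0, [-0.015, 0, 0], 0],
    [0.0, [-0.015, 0, 0], 0],
    [0.0, [-0.015, 0, 0], 0],
    [0.0, [-0.015, 0, 0], 0],
    [0, [0, 0, 0], 0]
  ]
}}

```text
time: 6.45
eef_pos: [0.4702, 0.1216, 0.154]
tool_rot: [[0.993, -0.121, -0.002], [-0.121, -0.993, -0.001], [-0.002, 0.001, -1.0]]
wrist_force: [-4.3, 0.7, -0.3]
opening: 0.0087
```

>>> {"method": "step_arm", "body": {
  "series": [
    [0.0, [-0.008, 0, 0], 0],
    [0.0, [-0.008, 0, 0], 0],
    [0.0, [-0.006, 0, 0], 0],
    [0, [0, 0, 0], 0]
  ]
}}

```text
time: 6.85
eef_pos: [0.4494, 0.1242, 0.1539]
tool_rot: [[0.993, -0.122, -0.001], [-0.122, -0.993, -0.001], [-0.001, 0.001, -1.0]]
wrist_force: [-3.3, 0.0, 2.3]
opening: 0.0089
```

>>> {"method": "step_arm", "body": {
  "series": [
    [0.0, [-0.005, 0, 0], 0],
    [0.0, [-0.005, 0, 0], 0],
    [0, [0, 0, 0], 0]
  ]
}}

```text
time: 7.15
eef_pos: [0.4396, 0.1254, 0.1539]
tool_rot: [[0.992, -0.122, -0.001], [-0.122, -0.992, -0.001], [-0.001, 0.001, -1.0]]
wrist_force: [-1.7, -2.1, 2.9]
opening: 0.0084
```

>>> {"method": "step_arm", "body": {
  "series": [
    [0.0, [-0.005, 0, 0], 0],
    [0.0, [-0.004, 0, 0], 0],
    [0, [0, 0, 0], 0]
  ]
}}

```text
time: 7.45
eef_pos: [0.4332, 0.1261, 0.154]
tool_rot: [[0.992, -0.124, 0.003], [-0.124, -0.992, 0.001], [0.003, -0.001, -1.0]]
wrist_force: [10.4, -4.9, -10.7]
opening: 0.0083
```

>>> {"method": "step_arm", "body": {
  "series": [
    [0.0, [-0.003, 0, 0], 0],
    [0.0, [0, 0, 0], 0],
    [0, [0, 0, 0], 0]
  ]
}}

```text
time: 7.75
eef_pos: [0.4329, 0.1261, 0.1541]
tool_rot: [[0.992, -0.125, 0.007], [-0.125, -0.992, 0.002], [0.007, -0.003, -1.0]]
wrist_force: [23.7, -6.2, -22.2]
opening: 0.0091
```

>>> {"method": "step_arm", "body": {
  "series": [
    [0.0, [0.0045, 0, 0], 0],
    [0.03, [0, 0, 0], 0],
    [0.03, [0, 0, 0], 0],
    [0.03, [0, 0, 0], 0]
  ]
}}

```text
time: 8.15
eef_pos: [0.4324, 0.1268, 0.1539]
tool_rot: [[0.993, -0.122, -0.0], [-0.122, -0.993, 0.0], [-0.0, -0.0, -1.0]]
wrist_force: [0.4, 0.6, 0.3]
opening: 0.0298
```

>>> {"method": "step_arm", "body": {
  "series": [
    [0.03, [0, 0, -0.02], 0],
    [0.03, [0, 0, -0.04], 0],
    [0.06, [0, 0, -0.04], 0],
    [0.06, [-0.03, 0.03, -0.03], 0],
    [0.06, [-0.03, 0.04, -0.01], 0],
    [0.06, [0, 0.05, 0], 0],
    [0.06, [0, 0.05, 0], 0],
    [0.06, [0, 0.05, 0], 0],
    [0.06, [0, 0, 0], 0]
  ]
}}

```text
time: 9.05
eef_pos: [0.3467, -0.0881, 0.2924]
tool_rot: [[0.991, -0.13, -0.001], [-0.13, -0.991, -0.002], [-0.001, 0.002, -1.0]]
wrist_force: [0.2, 0.8, 0.1]
opening: 0.0602
```

```bash
python3 - <<'E'
from h import *
np.set_printoptions(precision=4,suppress=True)
y=np.radians(-7); X=np.array([np.cos(y),np.sin(y)]); Y=np.array([-X[1],X[0]])
for c in ['scene','top']:
    im,d=optics.read_camera(c); save(c+'2.png',im)
    for t,z in [('drawer_handle',.1),('half_mark',.086),('shutter_edge',.082),('finger_tab',.101)]:
        for q in tip_of(t,c)[:2]:
            p=at_z(c,q['centre'],z); print(c,t,round(q['score'],2),np.round(q['centre'],1),p,p[:2]@X,p[:2]@Y)
    g=((im[:,:,1]>1.4*im[:,:,0])&(im[:,:,1]>1.4*im[:,:,2])&(im[:,:,1]>60))
    vs,us=np.nonzero(g)
    P=np.array([at_d(c,(u,v),d[v,u]) for u,v in zip(us,vs) if d[v,u]>0])
    P=P[(P[:,0]>.4)&(P[:,0]<.75)&(P[:,1]>-.1)&(P[:,1]<.3)&(P[:,2]>.07)&(P[:,2]<.14)]
    if len(P): q=P[:,:2]@np.array([X,Y]).T; t=q[P[:,2]>.113]; print(c,'green',len(P),q.min(0),q.max(0),'top:',len(t),t.min(0),t.max(0),P[:,2].max())
save('c2.png',cv2.resize(im[170:320,180:380],None,fx=4,fy=4)); print(status.get_state()['eef_pos'])
E
```

```text
scene drawer_handle 0.57 [390.9 202.4] [0.4305 0.1292 0.1   ] 0.4115335533379756 0.18067471022881293
scene half_mark 0.79 [392.8 229.5] [0.492  0.1603 0.086 ] 0.4688049482366378 0.21908345999429837
scene shutter_edge 0.58 [391.8 256.9] [0.5603 0.1851 0.082 ] 0.5335178478108501 0.2519937129442049
scene finger_tab 0.57 [391.2 252. ] [0.5586 0.1803 0.101 ] 0.5324979334962909 0.24706523534341535
scene green 189 [0.5048 0.2319] [0.5732 0.2516] top: 96 [0.522  0.2365] [0.568  0.2489] 0.12768263688592296
top drawer_handle 0.94 [257.1 294.2] [0.443 0.13  0.1  ] 0.42385600197962914 0.18299573353035664
top half_mark 0.6 [244.9 274. ] [0.4891 0.1614 0.086 ] 0.46581182345644756 0.21977735417257518
top half_mark 0.16 [235.5 241.7] [0.5648 0.1859 0.086 ] 0.5379884098421907 0.2533094175901832
top shutter_edge 0.86 [238.2 240. ] [0.5693 0.1802 0.082 ] 0.54309973763911 0.2482044831857641
top shutter_edge 0.23 [245.1 274.7] [0.4875 0.1614 0.082 ] 0.4641921381674946 0.21959264904929743
top finger_tab 0.74 [242.1 240.3] [0.5673 0.1682 0.101 ] 0.542616317740807 0.23605454294494027
top green 181 [0.5142 0.2313] [0.5692 0.2513] top: 100 [0.5201 0.2352] [0.5641 0.2473] 0.12403031429639899
[ 0.3485 -0.0823  0.2925]
```

View pics/c2.png

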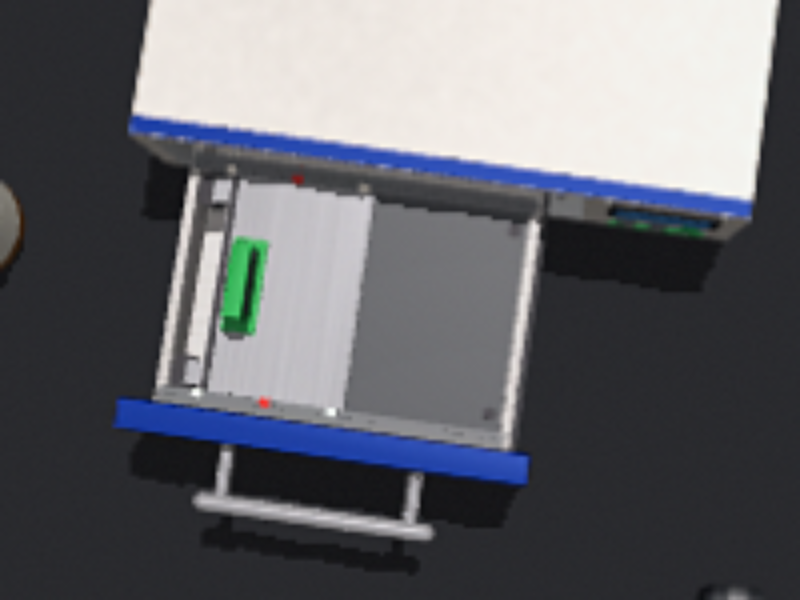

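Drawer is out at its stop with the shutter shut: tab at about (245,287) in the crop, red marks at (263,402) and (297,180). The plate's left edge is about 10 px right of the white marks, a few mm that I will recheck at the end.

>>> {"method": "step_arm", "body": {
  "series": [
    [0.05, [0.0233, -0.0351, 0], 0],
    [0.05, [0.0233, -0.0351, 0], 0],
    [0.05, [0.0233, -0.0351, 0], 0],
    [0.05, [0.0233, -0.0351, 0], 0],
    [0.05, [0.0233, -0.0351, 0], 0],
    [0.05, [0.0233, -0.0351, 0], 0],
    [0.05, [0.0233, -0.0351, 0], 0],
    [0.05, [0.0233, -0.0351, 0], 0]
  ]
}}

```text
time: 10.35
eef_pos: [0.5688, 0.1746, 0.2921]
tool_rot: [[0.992, -0.122, -0.0], [-0.122, -0.992, -0.0], [-0.0, 0.0, -1.0]]
wrist_force: [-0.2, -1.2, 0.4]
opening: 0.05
```

>>> {"method": "step_arm", "body": {
  "series": [
    [0.05, [0, 0, 0], -8.2],
    [0.05, [0, 0, 0], -8.2],
    [0.05, [0, 0, 0], -8.2],
    [0.05, [0, 0, 0], -8.2],
    [0.05, [0, 0, 0], -8.2],
    [0.05, [0, 0, 0], -8.2],
    [0.05, [0, 0, 0], -8.2],
    [0.05, [0, 0, 0], -8.2],
    [0.05, [0, 0, 0], -8.2],
    [0.05, [0, 0, 0], -8.2]
  ]
}}

```text
time: 11.35
eef_pos: [0.5678, 0.1731, 0.2924]
tool_rot: [[0.254, 0.967, -0.0], [0.967, -0.254, 0.0], [-0.0, -0.0, -1.0]]
wrist_force: [-0.5, -0.2, -0.7]
opening: 0.05
```

>>> {"method": "step_arm", "body": {
  "series": [
    [0.05, [0, 0, 0], -8],
    [0.05, [0, 0, 0.03], 0],
    [0.05, [0, 0, 0.03], 0],
    [0.05, [0, 0, 0.03], 0],
    [0.05, [0, 0, 0], 0],
    [0.05, [0, 0, 0], 0]
  ]
}}

```text
time: 11.95
eef_pos: [0.5678, 0.1733, 0.2029]
tool_rot: [[0.122, 0.993, -0.001], [0.993, -0.122, 0.0], [0.0, -0.001, -1.0]]
wrist_force: [-0.2, 1.0, 1.0]
opening: 0.05
```

>>> {"method": "step_arm", "body": {
  "series": [
    [0.05, [0, 0, 0.015], 0],
    [0.05, [0, 0, 0.015], 0],
    [0.05, [0, 0, 0.01], 0],
    [0.05, [0, 0, 0], 0],
    [0.05, [0, 0, 0], 0]
  ]
}}

```text
time: 12.45
eef_pos: [0.5678, 0.1729, 0.1625]
tool_rot: [[0.122, 0.992, -0.0], [0.992, -0.122, -0.0], [-0.0, -0.0, -1.0]]
wrist_force: [1.1, -0.4, 0.3]
opening: 0.0496
```

>>> {"method": "step_arm", "body": {
  "series": [
    [0.0, [0, 0, 0], 0],
    [0.0, [0, 0, 0], 0],
    [0.0, [0, 0, 0], 0],
    [0.0, [0, 0, 0], 0],
    [0.0, [0, 0, 0], 0]
  ]
}}

```text
time: 12.95
eef_pos: [0.5681, 0.1737, 0.1632]
tool_rot: [[0.122, 0.993, 0.001], [0.993, -0.122, 0.001], [0.001, 0.001, -1.0]]
wrist_force: [-0.3, 2.3, 4.0]
opening: 0.0109
```

>>> {"method": "step_arm", "body": {
  "series": [
    [0.0, [0.004, 0, 0], 0],
    [0.0, [0, 0, 0], 0],
    [0.0, [0, 0, 0], 0]
  ]
}}

```text
time: 13.25
eef_pos: [0.5684, 0.1749, 0.1631]
tool_rot: [[0.124, 0.992, -0.0], [0.992, -0.124, -0.004], [-0.004, 0.0, -1.0]]
wrist_force: [-2.6, -7.5, 12.0]
opening: 0.0111
```

>>> {"method": "step_arm", "body": {
  "series": [
    [0.0, [-0.006, 0, 0], 0],
    [0.0, [-0.007, 0, 0], 0],
    [0.0, [-0.007, 0, 0], 0],
    [0.0, [-0.007, 0, 0], 0],
    [0.0, [-0.006, 0, 0], 0],
    [0.0, [-0.003, 0, 0], 0],
    [0.0, [0, 0, 0], 0],
    [0.0, [0, 0, 0], 0]
  ]
}}

```text
time: 14.05
eef_pos: [0.5644, 0.1424, 0.1632]
tool_rot: [[0.122, 0.993, 0.002], [0.993, -0.122, 0.003], [0.003, 0.001, -1.0]]
wrist_force: [1.8, 6.7, 3.3]
opening: 0.0111
```

```bash
python3 - <<'E'
from h import *
np.set_printoptions(precision=4,suppress=True)
y=np.radians(-7); X=np.array([np.cos(y),np.sin(y)]); Y=np.array([-X[1],X[0]])
for c in ['scene','top']:
    im,d=optics.read_camera(c); save(c+'3.png',im)
    for t,z in [('drawer_handle',.1),('half_mark',.086),('shutter_edge',.082),('finger_tab',.101)]:
        for q in tip_of(t,c)[:2]:
            p=at_z(c,q['centre'],z); print(c,t,round(q['score'],2),np.round(q['centre'],1),p[:2]@X,p[:2]@Y)
    if c=='scene': a=cv2.resize(im[180:300,320:440],None,fx=3.3,fy=4)
    else: b=cv2.resize(im[200:320,200:320],None,fx=3.3,fy=4)
save('c3.png',np.hstack([a,b])); e=status.get_state()['eef_pos']; print(e,e[:2]@X,e[:2]@Y)
E
```

```text
scene half_mark 0.68 [393.6 231. ] 0.47144202443058647 0.2227212319006477
scene shutter_edge 0.56 [384.  250.9] 0.5294461318642066 0.2285894435116688
scene finger_tab 0.48 [377.8 247.6] 0.5391996185548115 0.21480381199743126
top drawer_handle 0.72 [255.7 297.1] 0.41678254933506453 0.18523496030138079
top half_mark 0.58 [246.  270.3] 0.4747702791503947 0.21850100727784558
top half_mark 0.23 [155.9 270.8] 0.44268259946078775 0.43149044231934564
[0.5644 0.1425 0.1632] 0.5428488292548865 0.2102397759167135
```

View pics/c3.png

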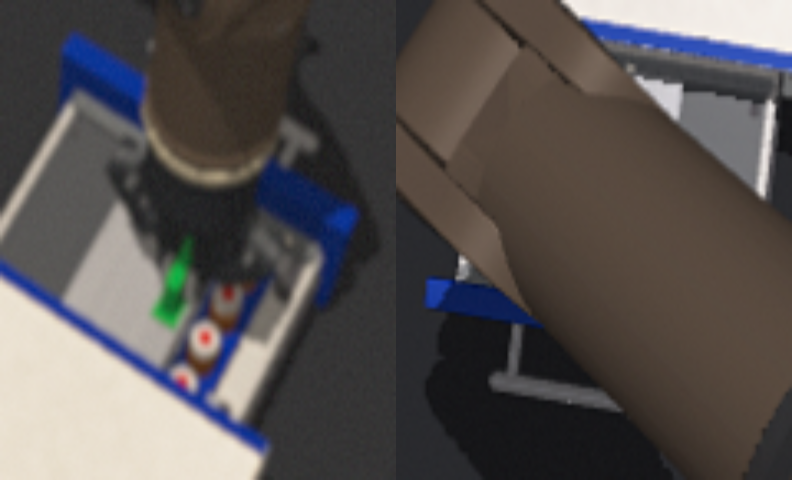

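The scene crop shows the outer column's vials uncovered, the second column covered and the tab in the fingers. About 7.5 mm remains.

>>> {"method": "step_arm", "body": {
  "series": [
    [0.0, [-0.004, 0, 0], 0],
    [0.0, [-0.0035, 0, 0], 0],
    [0.0, [0, 0, 0], 0],
    [0.0, [0, 0, 0], 0],
    [0.0, [0, 0, 0], 0],
    [0.0, [0, 0, 0], 0],
    [0.0, [0, 0, 0], 0],
    [0.0, [0, 0, 0], 0],
    [0.0, [0, 0, 0], 0]
  ]
}}

```text
time: 15.45
eef_pos: [0.5635, 0.1353, 0.1632]
tool_rot: [[0.122, 0.993, 0.002], [0.993, -0.122, 0.003], [0.003, 0.001, -1.0]]
wrist_force: [2.5, 7.3, 2.0]
opening: 0.0112
```

```bash
python3 - <<'E'
from h import *
np.set_printoptions(precision=4,suppress=True)
y=np.radians(-7); X=np.array([np.cos(y),np.sin(y)]); Y=np.array([-X[1],X[0]])
ims=[]
for c in ['scene','top']:
    im,d=optics.read_camera(c); ims.append(im)
    for t,z in [('drawer_handle',.1),('half_mark',.086),('shutter_edge',.082),('finger_tab',.101),('beaker',0),('solvent_bottle',0),('vial_rack',0)]:
        for q in tip_of(t,c)[:1]:
            p=at_z(c,q['centre'],z); print(c,t,round(q['score'],2),np.round(q['centre'],1),p,p[:2]@X,p[:2]@Y)
# plate right rear corner in top picture vs before
save('c4.png',np.hstack([cv2.resize(ims[0][225:305,335:415],None,fx=5,fy=7),cv2.resize(ims[1][200:265,255:320],None,fx=6,fy=560/65)[:560]]))
s=status.get_state(); e=s['eef_pos']; print(e,e[:2]@X,e[:2]@Y,s['opening'],s['wrist_force'],s['time'])
E
```

```text
scene drawer_handle 0.25 [478.7 280.2] [0.5396 0.3879 0.1   ] 0.48831582648099386 0.45077653520721506
scene half_mark 0.93 [392. 228.] [0.4889 0.157  0.086 ] 0.4661596469244651 0.2154343220538381
scene shutter_edge 0.65 [379.8 252.1] [0.5606 0.1545 0.082 ] 0.5376276006550508 0.221656880202143
scene finger_tab 0.43 [376.2 241.7] [0.5484 0.1381 0.101 ] 0.5275022583296104 0.20392017699845552
scene beaker 0.73 [475.4 283.8] [0.4986 0.396  0.    ] 0.4466696865448103 0.453825425859657
scene solvent_bottle 0.67 [446.6 317.6] [0.6136 0.3592 0.    ] 0.5652046142052889 0.43128848983715645
scene vial_rack 0.71 [247.2 182.5] [ 0.4763 -0.2645  0.    ] 0.5050115700352136 -0.20446743207212353
top drawer_handle 0.9 [261. 294.] [0.4436 0.121  0.1   ] 0.4255922009364103 0.17411489471951447
top half_mark 0.69 [257.8 294.4] [0.442  0.1298 0.086 ] 0.4228831464484836 0.18270055344061456
top shutter_edge 0.44 [243.  272.6] [0.4923 0.1665 0.082 ] 0.46837941471196465 0.22525300264173728
top beaker 0.86 [157.1 272.6] [0.4879 0.3992 0.    ] 0.43557099905562885 0.45564679507997424
top solvent_bottle 0.94 [171.2 224.7] [0.6117 0.3676 0.    ] 0.5623582331255739 0.43938758234622527
top vial_rack 0.89 [416.1 280.5] [ 0.4796 -0.2638  0.    ] 0.5082128618756656 -0.20337551851386365
[0.5635 0.1353 0.1632] 0.542812105349255 0.20295944262475926 0.01152897036000316 [2.7884 8.2868 2.6485] 16.25
```

View pics/c4.png

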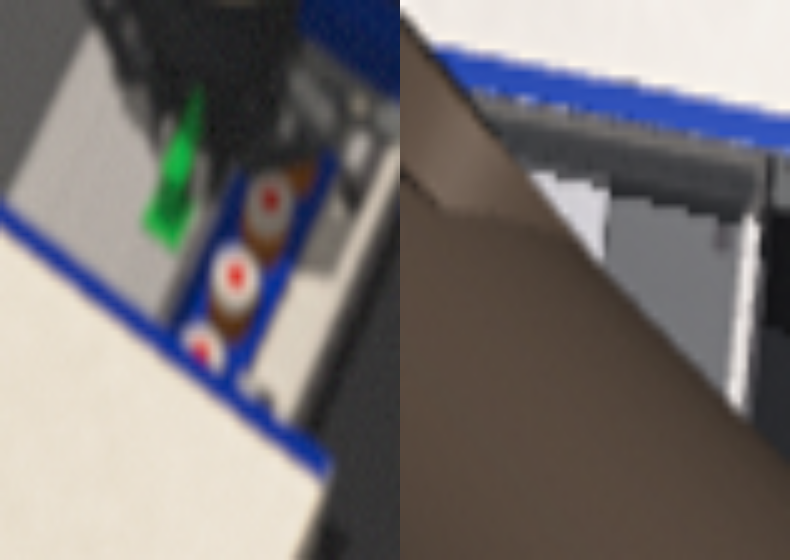

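```bash
python3 -c "
from plant import hand_in; print(hand_in())"
```

```text
the job is handed in; nothing more can be done
None
```

I pulled the drawer out to its stop, gripped the shutter's green tab and slid it right to half travel. I then handed the job in while still holding it. The hand-in gives no verdict.

**Last checks:**
- **Drawer:** it reached its stop after about 144 mm of pull, having started slightly ajar. At the stop the wrist force rose and the arm stopped moving. The tool then held the same position along the drawer's travel while sliding the shutter.
- **Shutter:** the tool moved about 40 mm from the shut stop, or 38.5 mm from where it first gripped. The plate's right edge moved about 39 mm in the top picture.
- **Grip:** the wrist read about 8 N, which matches the spring at half travel. The opening was 11 to 12 mm, the thickness of the tab.
- **Second column:** the scene picture showed only the outer vials uncovered.
- **Bystanders:** the bottle, beaker and rack were found within about 10 mm of their first positions, which is within the networks' scatter.

**Checks that disagreed:**
- **Edge against red mark:** the networks put the shutter's left edge 2 to 6 mm left of the red half-way mark. The red marks themselves were hidden by the arm in the final view.
- **Shut position:** before sliding, the edge looked 3 to 7 mm right of the white "shut" marks. Pressing the tab left showed the shutter was already at its stop, so I trusted the tool's travel over the pictures.

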